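# Clamp the bronze block in the spring-jaw soldering fixture

## Task

Clamp the bronze block in the spring-loaded fixture. First push the blue thumb cup all the way back against its spring and then sideways, so that its steel tongue goes into the notch of the dark side rail and the jaw stays open by itself; then lay the block flat on the fixture's bed between the jaw and the fence, lengthwise from one to the other and centred across the bed, with the jaw still parked. Finally free the tongue from the notch so that the jaw springs shut and holds the block square against the fence, and leave the flux bottle and the solder reel where they stand.

Things in the scene. Friction and masses are not known exactly. Their poses are not given: they have to be found in the camera images.
- fixture: Fixed clamping fixture, at the robot's left or right. Origin on the bench under the clamping line; z up, y = clamping axis. All mm in this frame: grey base x -72..50, y -125..125, top (the bed) at z = 12. Steel fence x -40..40, y 95..113, up to z = 36; its clamping face is y = 95. Dark side rail x -70..-46, y -119..-5, up to z = 34. Rear bracket x -14..30, y -124..-114, up to z = 36.
- jaw (a joint): Travel (m) of the spring-loaded jaw along the fixture's -y: 0 = sprung home (gap to the fence 70 mm), 0.054 = pushed back to the hard stop. Spring force towards home 7 N at 0, 14 N at 0.054. With the tongue in the notch it stays at about 0.046 (gap 116 mm); clamped on the block's length it stops at about 0.014.
- latch (a joint): Sideways travel (m) of blue cup and steel tongue along the fixture's -x (the cup rides on the jaw): 0 = in the lane, 0.016 = tongue fully in the notch. A weak spring (0.6 to 1.6 N) returns it to 0. It can move only while the jaw is at 0.048 to 0.054; elsewhere the rail stops it within 3 mm. To free it, push the cup -y to the stop, then +x.
- jaw_face (a point): Middle of the jaw's clamping face at bed height. The jaw is a steel bar 70 mm wide (x), 16 mm thick (y), z = 13 to 38; this face looks to +y and lies at y = 25 mm in the fixture frame when home.
- cup_floor (a point): Centre of the floor of the blue square thumb cup, open at the top: inside 46 x 46 mm, walls 4 mm thick and 24 mm high above this point, sides parallel to the fixture's x and y; floor at z = 25 mm. In the fixture frame at x = 0, y = -25 mm when home; moves with both joints. Closed fingertips fit inside and can push it any way.
- tongue_tip (a point): Rounded end (12 mm wide) of the steel tongue that sticks out of the cup towards the fixture's -x, 43.5 mm from the cup's centre.
- notch (a point): Mouth of the only notch in the side rail's +x face, at x = -46.5, y = -76 mm in the fixture frame: 24 mm wide in y (-88..-64), 20 mm deep. Its wall on the +y side is slightly undercut, so that the jaw's spring holds the tongue in it.
- seat (a point): Where the middle of the block's underside shall be when clamped: on the bed, at x = 0, y = 52.5 mm, z = 12 mm in the fixture frame.
- bronze_block: Flat bronze block 61 (x) x 85 (y) x 10 mm, about 0.3 to 0.55 kg, lying flat on the bare bench on the other side of the orange cloth from the fixture (either side), turned up to 0.9 rad. Origin at the centre of its underside, z up, y along its length.
- flux_bottle: Plastic bottle, 53 mm across and 169 mm tall with a red spout, standing loose and close beyond the +y end of the block; origin at the centre of its underside.
- solder_spool: Loose reel of solder wire standing on end close beyond the block's -y end, 65 mm across, 46 mm high; origin at the centre of its underside.

How it is judged:
On the way, in this order (a step that is already met when the one before it is completed fails the run):
1. the jaw is parked open: tongue in the notch, nothing holding it (value of joint jaw above 0.04 m and value of joint latch above 0.009 m and contact force between the fingers and latch below 0.3 N and contact force between the fingers and jaw below 0.3 N), for 0.3 s.
2. the block lies flat on the bed between the parked jaw and the fence, released (all of step 1 and x of bronze_block in the frame of fixture between -0.018 and 0.018 m and z of bronze_block in the frame of fixture between 0.009 and 0.015 m and y of bronze_block in the frame of fixture between 0.01 and 0.06 m and angle between the y axis of bronze_block and the y axis of fixture, either way round below 0.25 rad and contact force between the fingers and bronze_block below 0.2 N and linear speed of bronze_block below 0.03 m/s), for 0.2 s.
At the end, for the whole second after the job is handed in: Tongue out of the notch (latch < 5 mm); jaw at 9-19 mm pressing on the block with over 3 N; block flat on the bed (3 mm), square within 0.07 rad, its middle within 4 mm of the seat along the clamping axis and 18 mm across it, at rest, released (value of joint jaw between 0.009 and 0.019 m and value of joint latch below 0.005 m and x of bronze_block in the frame of fixture between -0.018 and 0.018 m and y of bronze_block in the frame of fixture between 0.0485 and 0.0565 m and z of bronze_block in the frame of fixture between 0.009 and 0.015 m and angle between the y axis of bronze_block and the y axis of fixture, either way round below 0.07 rad and contact force between bronze_block and jaw above 3 N and linear speed of bronze_block below 0.01 m/s); the robot touches nothing.
It fails at once if the flux bottle is tipped or moved by more than 30 mm (angle between flux_bottle's own z axis and vertical above 0.5 rad or distance of flux_bottle from where it was at the start of the episode above 0.03 m).
It fails at once if the solder reel is moved by more than 30 mm (distance of solder_spool from where it was at the start of the episode above 0.03 m).
It also fails if it takes over 72 s, if anything falls off the work surface, if the arm or the gripper's body presses on something with over 40 N, if the wrist force passes 120 N, or if a joint passes its speed limit or range.

## Robot

A 7-joint arm with a two-finger parallel gripper is mounted at the origin on a cart in front of the work surface, level with it; the furniture and walls round the work are solid. World frame = base frame: x ahead of the robot, y to its left, z up, the work surface at z = 0. Lengths are in m, angles in rad, forces in N, time in s.
With the tool pointing down it reaches from about 0.4 to 0.85 m from the base axis. Payload 10.4 kg.
Tool frame: the origin (TCP) lies midway between the tips of the shut fingers; the grasp point (between the pads) lies 19 mm behind it; z points along the fingers, y is the direction in which the jaws open and shut (so a half turn about z gives the same grasp; the last joint's range is limited). The gripper opens to 85 mm and grips with 20 to 120 N. Pads are 22 mm wide; open, the fingers measure 114 mm over their backs; the gripper's body (76 mm by 85 mm) begins 54 mm behind the grasp point. The pads swing forward as they close: fully open they stand 13 mm farther back than shut.
Start: joints at [-1.331, 0.332, -0.065, 1.46, 0.022, 1.35, -0.088], TCP at [0.162, 0.604, 0.231] pointing down, gripper open.
Joint ranges: [-2.6, 2.6], [-0.5, 2.12], [-1.47, 1.34], [0.16, 2.42], [-1.27, 4.41], [0.06, 2.06], [-2.6, 2.6]. Speed limits (rad/s): [2.22, 2.22, 2.79, 2.79, 3.14, 3.14, 3.14].

## Interface

Orientations are given as a unit quaternion [x, y, z, w].
In Python, from workcell import manip, viewer gives the robot as it stands.
- The arm moves only by the tool move_arm, never from a script. Its argument "deltas" is a list of rows, each a list of 7 numbers: the shift along the tool's x, y, z in m, then the turn, a rotation vector about the tool's x, y, z in degrees, then the opening, from -1 (shut) to 1 (fully open). In form: [[dx, dy, dz, wx, wy, wz, gripper], ...]. A call has 1 to 10 rows; each row shifts and turns the commanded pose from where the row before left it, along the tool's axes as they then stand; what a row does not reach is not made up. A row lasts 1/8 s, in which the tool goes at most 62.5 mm and 10.7 degrees, less where a joint would pass 70% of its speed; a pose out of reach is approached as far as the arm can. A call with a gripper value outside its range is refused whole. The fingers move at their own pace and stop on an object; "force" is the grip in N (left out, the last holds). Time passes only in rows, so rows that do not move let the fingers close. It gives the time, the measured TCP pose, the force and the opening at its end, in the units of the state.
- manip.get_obs(): the state, without advancing time (a new reading comes with each control period).
- viewer.camera(name): name is "scene" or "top" or "wrist"; returns (picture, depth): 480x640x3 uint8, red, green, blue; 480x640 float32, m along the optical axis (not along the pixel's ray), 0 where there is no reading.
- viewer.calibration(name): a dict with "fx", "fy", "cx", "cy" (pixels), "R" (3x3) and "t" (3): a world point X has camera coordinates R X + t; the wrist camera has in their place "T_tool_cam" (4x4, takes a point from camera to tool coordinates, whose origin is the TCP and whose axes are the flange's). Camera axes: x right, y down, z forward; pixel columns grow to the right and rows downward; lengths in m; the calibration is good to about 2 mm. A picture is of the moment at which its call begins: read the wrist's pose just before it. calibration takes no time and is no camera call.
- manip.hand_in(): hands the job in, once; it reports no verdict.
The state is a dict: "clock": time; "joint_pos": joint angles; "joint_velocities": joint speeds; "tau": joint torques, N m; "position": TCP position; "ee_rot": TCP orientation; "ft_force": force on the tool from outside, world axes, zero at the start; "torque": the same for the moment, N m; "grip_width": opening from 0.0 (shut) to 1.0 (fully open).
Only numpy, scipy, OpenCV 4.12 (cv2) and the standard library are available. Lean on these libraries where they do the work, as an engineer would, in place of code of your own. Each camera call takes 0.05 s, during which the arm holds its last target.

## Working session

There is one attempt and no reset: what is moved stays moved. The work goes in short steps, Python scripts to look and compute and a tool call to move; the robot and the scene stay as the last step left them, time stands still between calls to the robot, and variables do not carry over. Pictures are saved under pics/ and viewed, and the job is handed in when it is done.

Besides the shell and the picture viewer there is one more tool, called after "Request:" as name(argument=value, ...) on one line, values as JSON. move_arm: Moves the arm, as the interface text tells. Its arguments: {"type":"object","properties":{"deltas":{"type":"array"},"force":{"type":"number"}},"required":["deltas"]}

```bash
mkdir -p pics
cat > h.py <<'E'
import numpy as np, cv2
from workcell import manip, viewer
from scipy.spatial.transform import Rotation as Rn
def save(n,name):
    o=manip.get_obs(); im,d=viewer.camera(n); cv2.imwrite(f'pics/{name}.png',im[:,:,::-1]); np.savez(f'pics/{name}.npz',im=im,d=d,p=o['position'],q=o['ee_rot']); return im,d
def pix(n,name,pts):
    z=np.load(f'pics/{name}.npz'); d=z['d']; c=viewer.calibration(n); out=[]
    for u,v in pts:
        w=d[v-1:v+2,u-1:u+2]; w=w[w>0]; dd=np.median(w) if w.size else 0
        x=np.array([(u-c['cx'])/c['fx']*dd,(v-c['cy'])/c['fy']*dd,dd])
        if n=='wrist':
            T=np.array(c['T_tool_cam']); x=T[:3,:3]@x+T[:3,3]; x=Rn.from_quat(z['q']).as_matrix()@x+z['p']
        else: x=np.array(c['R']).T@(x-np.array(c['t']))
        out.append(x)
    return np.array(out)
E
python3 - <<'E'
from h import *
o=manip.get_obs(); print(o)
save('top','top0'); save('scene','scene0')
for n in('top','scene','wrist'): print(viewer.calibration(n))
E
```

```text
{'clock': 0.0, 'joint_pos': array([-1.33063493,  0.33286843, -0.06473437,  1.4609642 ,  0.02160774,
        1.34988495, -0.08853461]), 'joint_velocities': array([-0.00078764,  0.0005678 ,  0.00111379, -0.00048969, -0.00111305,
        0.00055039, -0.00085089]), 'tau': array([ 1.46552502e-04, -6.25436568e+01,  4.90647659e-02, -3.91615856e+01,
        1.62422756e-02,  9.95560287e-03, -4.06132472e-05]), 'position': array([0.16223158, 0.60318251, 0.23050724]), 'ee_rot': array([ 1.30992595e-01,  9.91383089e-01, -7.11705220e-04, -6.22000964e-05]), 'ft_force': array([-1.00455021,  0.27104741, -0.08881325]), 'torque': array([-0.02767833, -0.04830597,  0.0139318 ]), 'grip_width': 1.0049122081324269}
{'fx': 450.9413540889809, 'fy': 450.9413540889809, 'cx': 323.3812222564558, 'cy': 243.1986016192117, 'R': array([[ 0.02442669, -0.99958475,  0.01528612],
       [-0.99530436, -0.02574899, -0.09330711],
       [ 0.09366197, -0.01293516, -0.99552002]]), 't': array([-0.01783466,  0.47950609,  1.16535919])}
{'fx': 589.4702401624521, 'fy': 589.4702401624521, 'cx': 318.93820251073936, 'cy': 238.38718393647974, 'R': array([[ 0.82417251, -0.56633698,  0.00144545],
       [-0.38117283, -0.55659295, -0.73818125],
       [ 0.41886387,  0.60783773, -0.67460088]]), 't': array([-0.37434629,  0.21515   ,  1.27839888])}
{'fx': 334.5431267552282, 'fy': 334.5431267552282, 'cx': 329.225787077667, 'cy': 245.104037126675, 'T_tool_cam': array([[-1.09814272e-03, -9.54292518e-01, -2.98872188e-01,
         7.48980137e-02],
       [ 9.99999004e-01, -1.31308562e-03,  5.18369271e-04,
         3.25732896e-05],
       [-8.87120689e-04, -2.98871321e-01,  9.54293009e-01,
        -1.42930948e-01],
       [ 0.00000000e+00,  0.00000000e+00,  0.00000000e+00,
         1.00000000e+00]])}
```

View pics/top0.png

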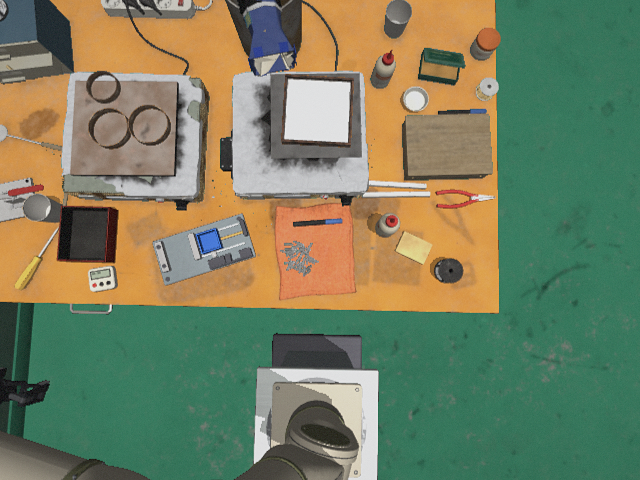

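View pics/scene0.png

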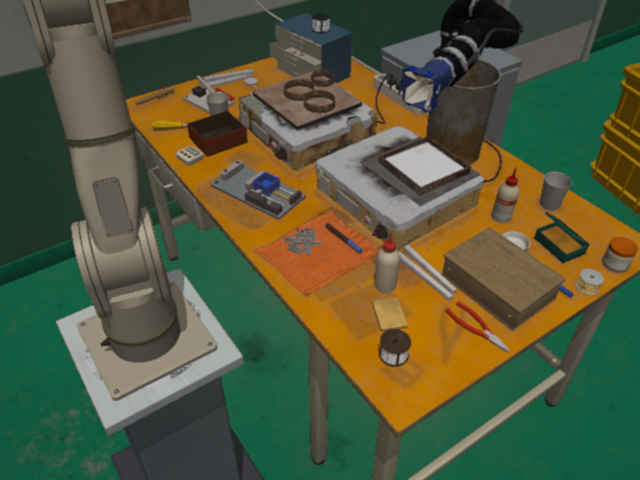

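Run:
```python
from h import *
im=cv2.imread('pics/top0.png')
a=cv2.resize(im[205:295,145:265],None,fx=6.5,fy=6.5,interpolation=cv2.INTER_CUBIC)
b=cv2.resize(im[205:295,365:475],None,fx=6.5,fy=6.5,interpolation=cv2.INTER_CUBIC)
cv2.imwrite('pics/ca.png',a); cv2.imwrite('pics/cb.png',b)
im=cv2.imread('pics/scene0.png')
cv2.imwrite('pics/cc.png',cv2.resize(im[140:230,200:320],None,fx=6.5,fy=6.5,interpolation=cv2.INTER_CUBIC))
```

```text
(no output)
```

View pics/ca.png

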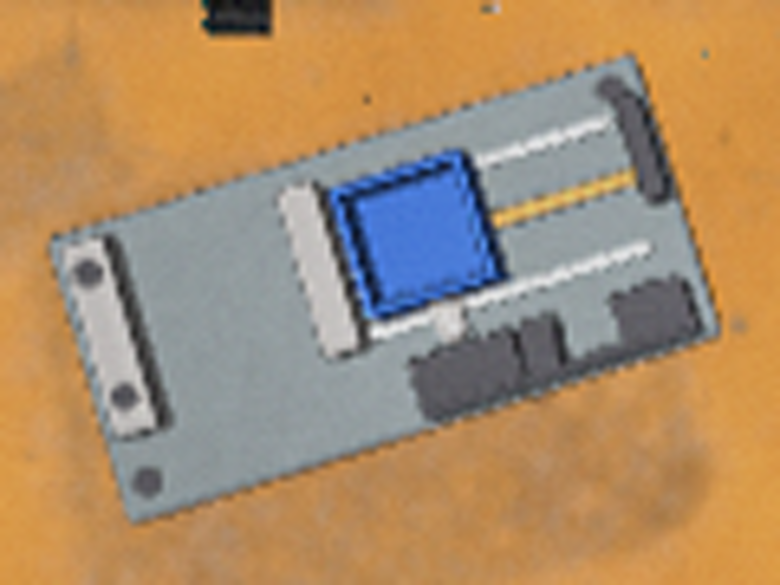

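View pics/cb.png

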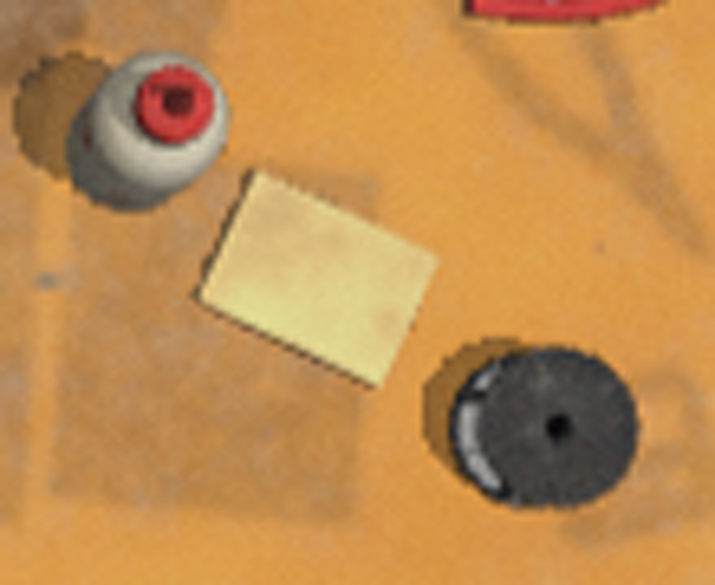

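View pics/cc.png

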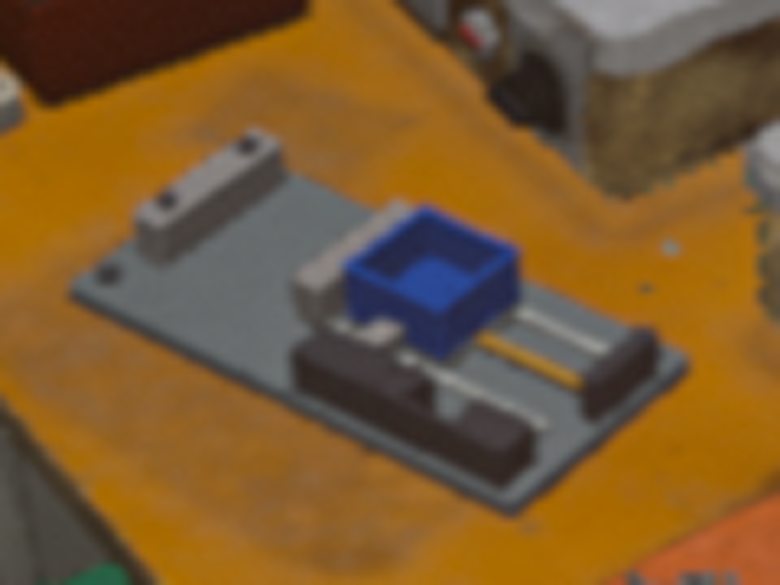

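```bash
cat >> h.py <<'E'
def ray(n,uv,z):
    c=viewer.calibration(n); R=np.array(c['R']); t=np.array(c['t']); out=[]
    C=-R.T@t
    for u,v in uv:
        d=R.T@np.array([(u-c['cx'])/c['fx'],(v-c['cy'])/c['fy'],1]); out.append((C+d*(z-C[2])/d[2]))
    return np.array(out)
def fit(model,pts):
    m=model.mean(0);p=pts.mean(0); H=(model-m).T@(pts-p); a=np.arctan2(H[0,1]-H[1,0],H[0,0]+H[1,1])
    R=np.array([[np.cos(a),-np.sin(a)],[np.sin(a),np.cos(a)]]); t=p-R@m
    return a,t,(model@R.T+t-pts)*1e3
E
python3 - <<'E'
from h import *
def c(l,ox,oy): return [(x/6.5+ox-.5+.5/6.5,y/6.5+oy-.5+.5/6.5) for x,y in l]
P=ray('top',c([(52,238),(630,58),(720,335),(133,520)],145,205),.012)[:,:2]
print('fix',fit(np.array([[.05,.125],[.05,-.125],[-.072,-.125],[-.072,.125]]),P))
B=ray('top',c([(258,170),(438,262),(378,388),(198,298)],365,205),.010)[:,:2]
print('blk',fit(np.array([[.0305,.0425],[.0305,-.0425],[-.0305,-.0425],[-.0305,.0425]]),B))
print('spout',ray('top',c([(177,102)],365,205),.169))
print('spool',ray('top',c([(556,427)],365,205),.046))
# scene pictures: bottle base
im=cv2.imread('pics/scene0.png')
cv2.imwrite('pics/cd.png',cv2.resize(im[230:370,350:430],None,fx=4,fy=4,interpolation=cv2.INTER_CUBIC))
E
```

```text
fix (np.float64(0.33509581536052885), array([0.46841798, 0.31349784]), array([[ 0.08661071,  2.33571452],
       [ 2.07110241, -2.4579262 ],
       [-0.31317037, -1.36605845],
       [-1.84454275,  1.48827013]]))
blk (np.float64(-0.44159392638030553), array([ 0.47554971, -0.24660021]), array([[ 1.19589905,  0.36103135],
       [ 0.99602922, -2.0337245 ],
       [-1.73807838, -0.50226208],
       [-0.45384989,  2.17495523]]))
spout [[ 0.52365826 -0.16159059  0.169     ]]
spool [[ 0.41595811 -0.3339195   0.046     ]]
```

View pics/cd.png

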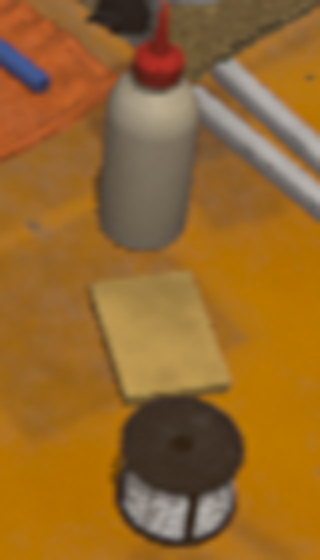

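Request:
move_arm(deltas=[[-0.048,-0.0276,0.004,0,0,0,-1],[-0.048,-0.0276,0.004,0,0,0,-1],[-0.048,-0.0276,0.004,0,0,0,-1],[-0.048,-0.0276,0.004,0,0,0,-1],[-0.048,-0.0276,0.004,0,0,0,-1],[-0.048,-0.0276,0.004,0,0,0,-1],[-0.048,-0.0276,0.004,0,0,0,-1],[-0.048,-0.0276,0.004,0,0,0,-1]])

```text
clock: 1.1
position: [0.4767, 0.2891, 0.199]
ee_rot: [0.131, 0.991, -0.0, -0.0]
ft_force: [0.2, 0.7, 0.3]
grip_width: 0.002
```

Request:
move_arm(deltas=[[0,0,0,0,0,9.3,-1],[0,0,0,0,0,9.3,-1],[0,0,0,0,0,9.3,-1],[0,0,0,0,0,9.3,-1],[0,0,0,0,0,9.3,-1],[0,0,0,0,0,9.3,-1],[0,0,0,0,0,0,-1],[0,0,0,0,0,0,-1]])

```text
clock: 2.1
position: [0.4757, 0.2906, 0.1991]
ee_rot: [0.578, 0.816, -0.0, -0.0]
ft_force: [1.3, -0.2, 0.9]
grip_width: -0.001
```

Run:
```python
from h import *
o=manip.get_obs(); print(o['joint_pos'],o['position'],o['ee_rot'],Rn.from_quat(o['ee_rot']).as_matrix())
save('wrist','w1')
```

```text
[-0.89607436  0.2025621   0.30405852  1.70358832 -0.06366252  1.24540109
 -0.23964113] [0.47567366 0.29057662 0.19914041] [ 5.78168481e-01  8.15917390e-01 -1.26148845e-04 -7.30885904e-05] [[-3.31442405e-01  9.43475417e-01 -2.65139076e-04]
 [ 9.43475453e-01  3.31442384e-01 -1.21339034e-04]
 [-2.66020684e-05 -2.90369111e-04 -9.99999957e-01]]
```

View pics/w1.png

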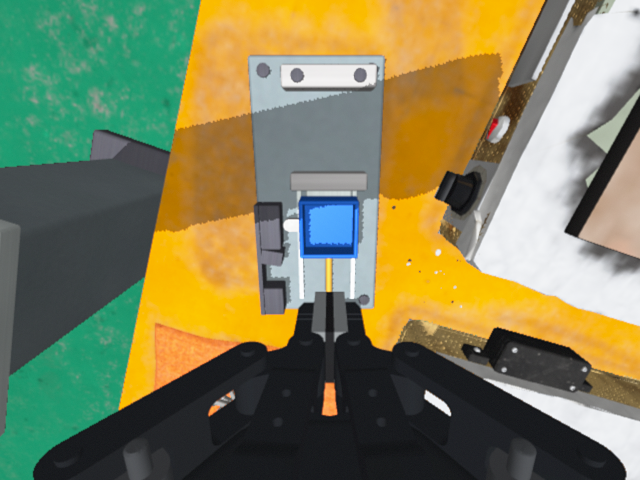

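Run:
```python
from h import *
im=cv2.imread('pics/w1.png')
cv2.imwrite('pics/c1.png',cv2.resize(im[45:195,230:400],None,fx=4,fy=4,interpolation=cv2.INTER_CUBIC))
cv2.imwrite('pics/c2.png',cv2.resize(im[170:320,230:400],None,fx=4,fy=4,interpolation=cv2.INTER_CUBIC))
```

```text
(no output)
```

View pics/c1.png

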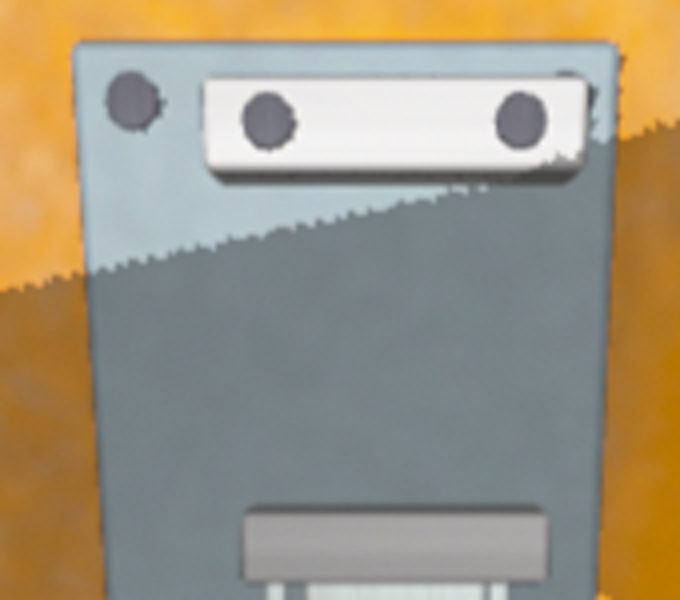

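View pics/c2.png

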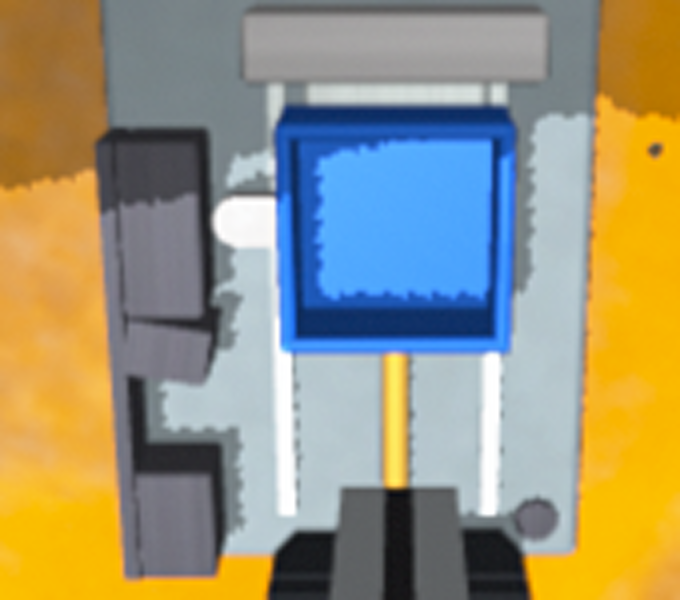

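```bash
cat >> h.py <<'E'
def wray(name,uv,z):
    s=np.load(f'pics/{name}.npz'); c=viewer.calibration('wrist'); T=np.array(c['T_tool_cam']); W=Rn.from_quat(s['q']).as_matrix()
    C=W@T[:3,3]+s['p']; out=[]
    for (u,v),zz in zip(uv,z):
        d=W@T[:3,:3]@np.array([(u-c['cx'])/c['fx'],(v-c['cy'])/c['fy'],1]); out.append(C+d*(zz-C[2])/d[2])
    return np.array(out)
def crop(l,ox,oy,f): return [(x/f+ox-.5+.5/f,y/f+oy-.5+.5/f) for x,y in l]
E
python3 - <<'E'
from h import *
L=crop([(77,43),(617,43),(205,78),(587,78),(587,163),(207,168),(245,513),(547,510),(547,580),(246,580)],230,45,4)+crop([(278,127),(514,127),(510,352),(284,352)],230,170,4)
M=np.array([[-72,125],[50,125],[-40,113],[40,113],[40,95],[-40,95],[-35,25],[35,25],[35,9],[-35,9],[-27,2],[27,2],[27,-52],[-27,-52]])/1e3
Z=[.012]*2+[.036]*4+[.038]*4+[.049]*4
P=wray('w1',L,Z)[:,:2]
a,t,r=fit(M,P); print(a,t); print(r.round(1))
print(pix('wrist','w1',[(329,225),(300,130),(334,181),(328,76)]))
print(manip.get_obs()['position'])
E
```

```text
0.33764042960699875 [0.46885089 0.31275909]
[[-2.2  0.4]
 [ 1.   1.7]
 [-1.   0.4]
 [ 0.5  1. ]
 [ 0.6 -1.2]
 [-0.3 -0.6]
 [-1.1 -0.3]
 [ 1.6  0. ]
 [ 1.3 -0.6]
 [-0.5 -1.3]
 [-1.   0.4]
 [ 0.8  1.1]
 [ 0.9 -0.3]
 [-0.5 -0.9]]
[[0.4775719  0.28832325 0.02581028]
 [0.42309461 0.36221591 0.01264369]
 [0.46738703 0.33105267 0.03818703]
 [0.43412011 0.41004531 0.03671049]]
[0.47576298 0.29052141 0.19919573]
```

Request:
move_arm(deltas=[[-0.002,0.001,0.034,0,0,0,-1],[0,0,0.034,0,0,0,-1],[0,0,0.034,0,0,0,-1],[0,0,0.034,0,0,0,-1],[0,0,0.031,0,0,0,-1],[0,0,0,0,0,0,-1]])

```text
clock: 2.9
position: [0.476, 0.288, 0.0304]
ee_rot: [0.579, 0.815, -0.002, -0.001]
ft_force: [0.4, -1.0, 0.4]
grip_width: 0.002
```

Request:
move_arm(deltas=[[-0.01,0,0,0,0,0,-1],[-0.01,0,0,0,0,0,-1],[-0.01,0,0,0,0,0,-1],[-0.01,0,0,0,0,0,-1],[-0.01,0,0,0,0,0,-1],[-0.01,0,0,0,0,0,-1],[-0.003,0,0,0,0,0,-1],[0,0,0,0,0,0,-1]])

```text
clock: 3.9
position: [0.4976, 0.2325, 0.0336]
ee_rot: [0.579, 0.816, 0.002, -0.001]
ft_force: [-3.3, 12.2, -4.4]
grip_width: 0.008
```

```bash
cat >> h.py <<'E'
FA,FT=0.33764,np.array([.46885,.31276])
def fx(p):
    c,s=np.cos(FA),np.sin(FA); d=np.asarray(p)[:2]-FT; return np.array([c*d[0]+s*d[1],-s*d[0]+c*d[1],p[2]])
def st():
    o=manip.get_obs(); c,s=np.cos(FA),np.sin(FA); f=o['ft_force']
    print('t',o['clock'],'fix',(fx(o['position'])*1e3).round(1),'F',np.array([c*f[0]+s*f[1],-s*f[0]+c*f[1],f[2]]).round(1),'grip',round(o['grip_width'],3)); return o
E
python3 - <<'E'
from h import *
st(); save('wrist','w2')
E
```

```text
t 3.9 fix [  0.6 -85.2  33.6] F [ 0.9 12.6 -4.4] grip 0.008
```

View pics/w2.png

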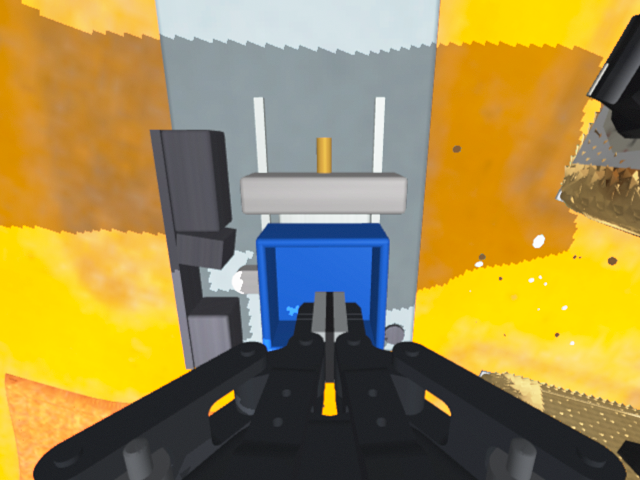

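Request:
move_arm(deltas=[[-0.003,0,0.002,0,0,0,-1],[-0.002,0,0,0,0,0,-1],[0,0,0,0,0,0,-1]])

```text
clock: 4.32
position: [0.4999, 0.2287, 0.0328]
ee_rot: [0.579, 0.816, 0.003, -0.001]
ft_force: [-5.2, 12.2, 5.8]
grip_width: -0.0
```

Run:
```python
from h import *
st()
```

```text
t 4.325 fix [  1.4 -89.6  32.8] F [-0.9 13.3  5.8] grip -0.0
```

Request:
move_arm(deltas=[[-0.003,0,-0.001,0,0,0,-1],[0,-0.006,0,0,0,0,-1],[0,-0.006,0,0,0,0,-1],[0,-0.006,0,0,0,0,-1],[0,0,0,0,0,0,-1]])

```text
clock: 4.95
position: [0.4841, 0.2218, 0.0334]
ee_rot: [0.578, 0.816, 0.004, -0.001]
ft_force: [0.1, 20.8, -8.2]
grip_width: 0.001
```

Run:
```python
from h import *
st();save('wrist','w3')
```

```text
t 4.95 fix [-15.8 -90.9  33.4] F [ 7.  19.6 -8.2] grip 0.001
```

View pics/w3.png

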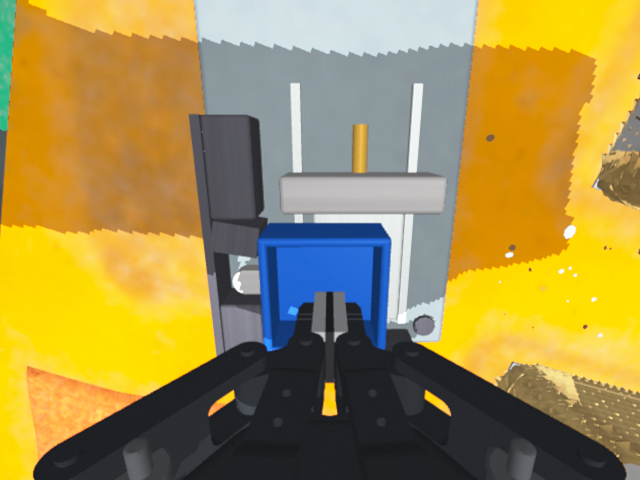

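Request:
move_arm(deltas=[[0.004,-0.001,0,0,0,0,-1],[0.004,0,0,0,0,0,-1],[0.004,0,0,0,0,0,-1],[0.004,0,0,0,0,0,-1],[0.004,0,0,0,0,0,-1],[0,0,0,0,0,0,-1]])

```text
clock: 5.75
position: [0.4762, 0.2345, 0.0315]
ee_rot: [0.58, 0.815, 0.0, 0.0]
ft_force: [-0.3, -0.3, 0.7]
grip_width: -0.002
```

Run:
```python
from h import *
st();save('wrist','w4')
```

```text
t 5.75 fix [-18.9 -76.3  31.5] F [-0.3 -0.2  0.7] grip -0.002
```

View pics/w4.png

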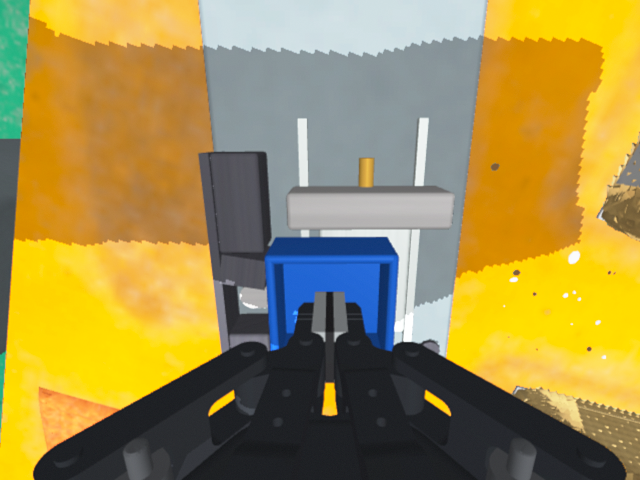

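Request:
move_arm(deltas=[[0,0,-0.04,0,0,0,-1],[0,0,-0.045,0,0,0,-1],[0,0,-0.045,0,0,0,-1],[0,0,-0.045,0,0,0,-1],[0,0,-0.045,0,0,0,-1],[0,0,0,0,0,0,-1],[0,0,0,0,0,0,-1]])

```text
clock: 6.68
position: [0.476, 0.2342, 0.2507]
ee_rot: [0.58, 0.815, -0.0, -0.0]
ft_force: [0.2, -0.6, -1.4]
grip_width: 0.002
```

Run:
```python
from h import *
st();save('wrist','w5')
```

```text
t 6.675 fix [-19.3 -76.5 250.7] F [ 0.  -0.6 -1.4] grip 0.002
```

View pics/w5.png

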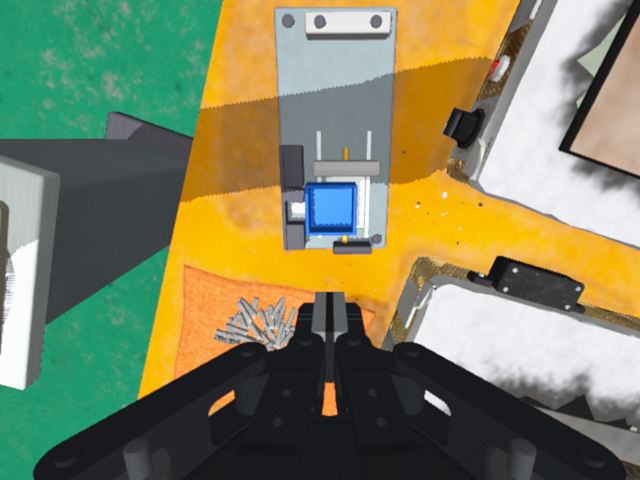

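Jaw stays parked by itself: the cup at (330,208) sits left of the lane, with the tongue in the notch at (297,208). I'll go to the block.

Request:
move_arm(deltas=[[-0.05,-0.018,-0.001,0,0,0,0],[-0.05,-0.018,0,0,0,0,1],[-0.05,-0.018,0,0,0,0,1],[-0.05,-0.018,0,0,0,0,1],[-0.05,-0.018,0,0,0,0,1],[-0.05,-0.018,0,0,0,0,1],[-0.05,-0.018,0,0,0,0,1],[-0.05,-0.018,0,0,0,0,1],[-0.05,-0.018,0,0,0,0,1]])

```text
clock: 7.85
position: [0.4699, -0.245, 0.2512]
ee_rot: [0.58, 0.815, -0.0, -0.001]
ft_force: [0.2, 1.2, 0.5]
grip_width: 0.996
```

Request:
move_arm(deltas=[[0,0,0,0,0,9,1],[0,0,0,0,0,9,1],[0,0,0,0,0,9,1],[0,0,0,0,0,9,1],[0,0,0,0,0,9,1],[0,0,0,0,0,0,1],[0,0,0,0,0,0,1]])

```text
clock: 8.72
position: [0.4704, -0.2435, 0.2517]
ee_rot: [0.846, 0.532, -0.0, -0.0]
ft_force: [0.2, 0.7, 1.0]
grip_width: 0.999
```

Run:
```python
from h import *
o=st();print(o['position'],o['joint_pos']);save('wrist','w6')
im=cv2.imread('pics/w6.png')
cv2.imwrite('pics/c6.png',cv2.resize(im[130:290,250:410],None,fx=3.7,fy=3.7,interpolation=cv2.INTER_CUBIC))
```

```text
t 8.725 fix [-182.8 -525.4  251.7] F [0.4 0.6 1. ] grip 0.999
[ 0.47042892 -0.24349936  0.25168801] [-0.4131629   0.12653118  0.88547258  1.71945336 -0.10007363  1.34392979
  0.04326701]
```

View pics/w6.png

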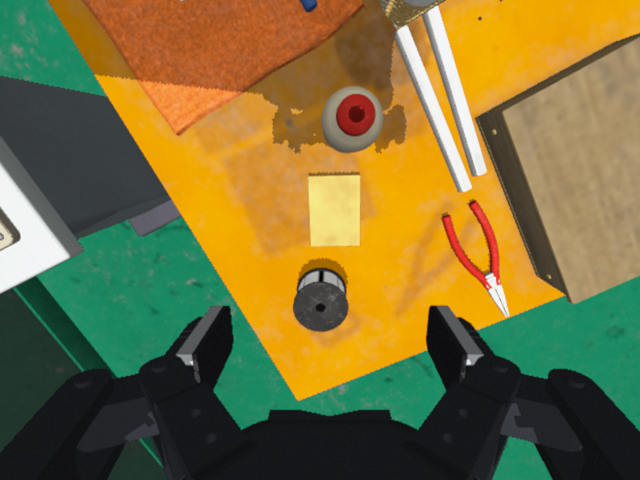

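View pics/c6.png

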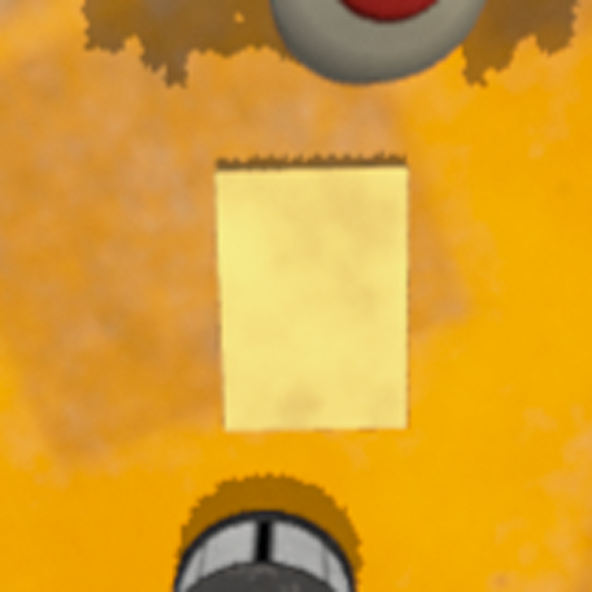

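Run:
```python
from h import *
P=wray('w6',crop([(407,166),(407,428),(225,430),(217,168)],250,130,3.7),[.01]*4)[:,:2]
a,t,r=fit(np.array([[.0305,.0425],[.0305,-.0425],[-.0305,-.0425],[-.0305,.0425]]),P); print(a,t,r.round(1))
s=np.load('pics/w6.npz'); W=Rn.from_quat(s['q']).as_matrix(); print('tool y ang',np.degrees(np.arctan2(W[1,1],W[0,1])),'blk x ang',np.degrees(a))
d=t-s['p'][:2]; print('delta tool',W.T@np.r_[d,0]*1e3)
print('bottle rel tool',W.T@(np.array([.524,-.1616,0])-np.r_[t,0])*1e3,'spool',W.T@(np.array([.416,-.334,0])-np.r_[t,0])*1e3)
print(pix('wrist','w6',[(334,210),(280,230),(356,112)]))
```

```text
-0.43199150735615544 [ 0.47598829 -0.2485774 ] [[ 1.8 -0. ]
 [ 0.5 -0.7]
 [-1.2 -0.2]
 [-1.1  0.9]]
tool y ang -25.656350241377925 blk x ang -24.751290157002362
delta tool [-2.17032349e+00  7.20990281e+00 -6.71669818e-03]
bottle rel tool [ 9.91897873e+01  5.61927310e+00 -3.90137370e-02] spool [-1.02973812e+02 -1.70882282e+01  5.21211623e-02]
[[ 0.4761412  -0.24686818  0.01026797]
 [ 0.4056598  -0.24240736  0.00093822]
 [ 0.52866383 -0.16633896  0.15668341]]
```

Request:
move_arm(deltas=[[-0.014,0.007,0,0,0,-0.9,1],[0,0,0.05,0,0,0,1],[0,0,0.05,0,0,0,1],[0,0,0.05,0,0,0,1],[0,0,0.05,0,0,0,1],[0,0,0,0,0,0,1],[0,0,0,0,0,0,1]])

```text
clock: 9.65
position: [0.4717, -0.26, 0.054]
ee_rot: [0.843, 0.538, 0.0, 0.001]
ft_force: [-0.0, -1.5, 0.7]
grip_width: 0.999
```

Run:
```python
from h import *
o=manip.get_obs(); W=Rn.from_quat(o['ee_rot']).as_matrix(); print(o['position'],W.T@(np.array([.47599,-.24858,0])-o['position'])*1e3); print(np.degrees(np.arctan2(W[1,1],W[0,1])))
save('wrist','w7')
```

```text
[ 0.4716707  -0.26002947  0.05398098] [12.20975941 -0.99852931 53.97794175]
-24.93027649857541
```

View pics/w7.png

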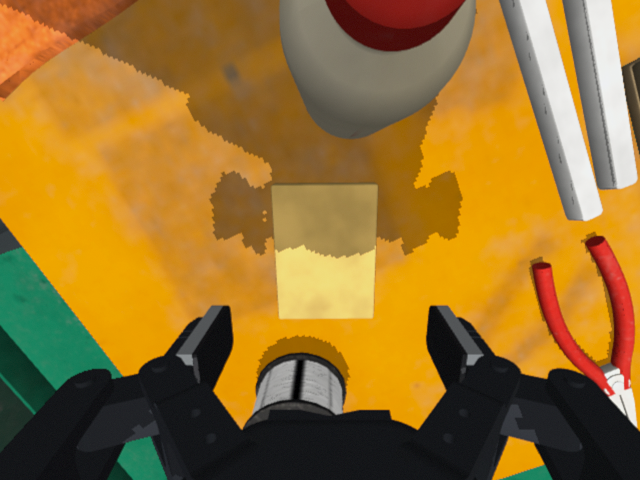

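Request:
move_arm(deltas=[[0,-0.001,0.016,0,0,0,1],[0,0,0.016,0,0,0,1],[0,0,0.014,0,0,0,1],[0,0,0.01,0,0,0,1],[0,0,0,0,0,0,1],[0,0,0,0,0,0,1]])

```text
clock: 10.45
position: [0.4702, -0.2591, -0.0035]
ee_rot: [0.843, 0.538, 0.0, 0.0]
ft_force: [-0.9, 0.1, -0.1]
grip_width: 1.002
```

Run:
```python
from h import *
o=manip.get_obs(); print(o['position'],o['ft_force'])
save('wrist','w8')
```

```text
[ 0.47017028 -0.2590784  -0.00347866] [-0.8897805   0.07631021 -0.09634193]
```

View pics/w8.png

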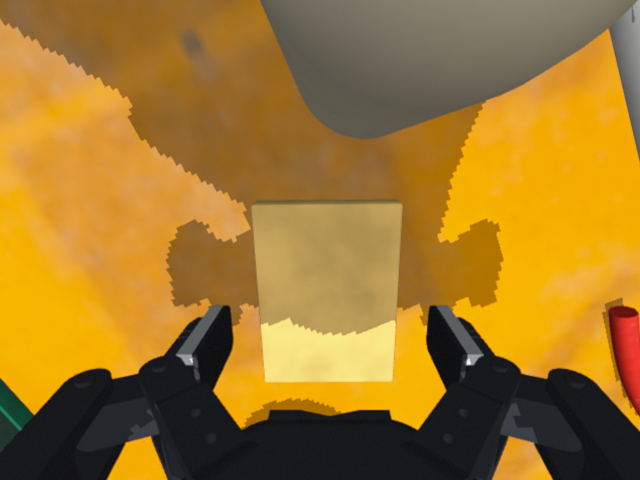

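Request:
move_arm(deltas=[[0,0,0,0,0,0,0.2],[0,0,0,0,0,0,-0.5],[0,0,0,0,0,0,-1],[0,0,0,0,0,0,-1],[0,0,0,0,0,0,-1],[0,0,0,0,0,0,-1]], force=80)

```text
clock: 11.25
position: [0.4702, -0.2588, -0.0028]
ee_rot: [0.843, 0.538, 0.0, -0.0]
ft_force: [-4.8, 2.4, 12.8]
grip_width: 0.685
```

Run:
```python
from h import *
o=manip.get_obs(); print(o['position'],o['ft_force'],o['grip_width'])
```

```text
[ 0.47016669 -0.2588478  -0.0027678 ] [-4.84846488  2.3776749  12.83216741] 0.6845338127067679
```

Request:
move_arm(deltas=[[0,0,-0.01,0,0,0,-1],[0,0,-0.025,0,0,0,-1],[0,0,-0.035,0,0,0,-1],[0,0,-0.045,0,0,0,-1],[0,0,-0.045,0,0,0,-1],[0,0,-0.045,0,0,0,-1],[0,0,-0.025,0,0,0,-1],[0,0,0,0,0,0,-1]])

```text
clock: 12.25
position: [0.4705, -0.2592, 0.2276]
ee_rot: [0.843, 0.538, 0.001, 0.001]
ft_force: [0.5, 0.2, -4.6]
grip_width: 0.684
```

Run:
```python
from h import *
o=manip.get_obs(); print(o['position'],o['ft_force'],o['grip_width']); save('wrist','w9'); save('top','top1')
```

```text
[ 0.47053179 -0.25920069  0.2276216 ] [ 0.47751306  0.19315499 -4.57997133] 0.6842065018645588
```

View pics/w9.png

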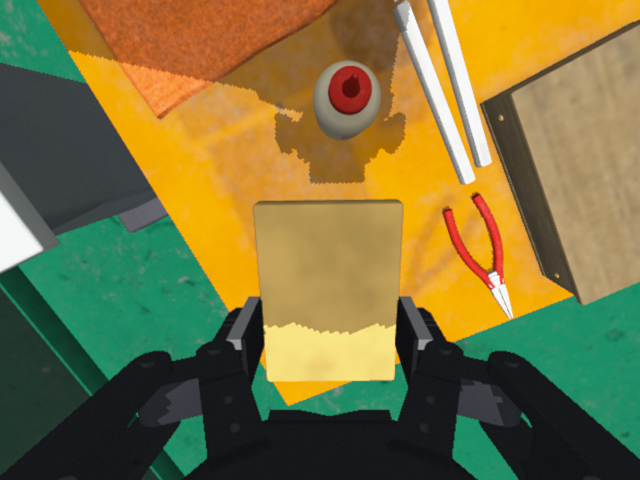

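View pics/top1.png

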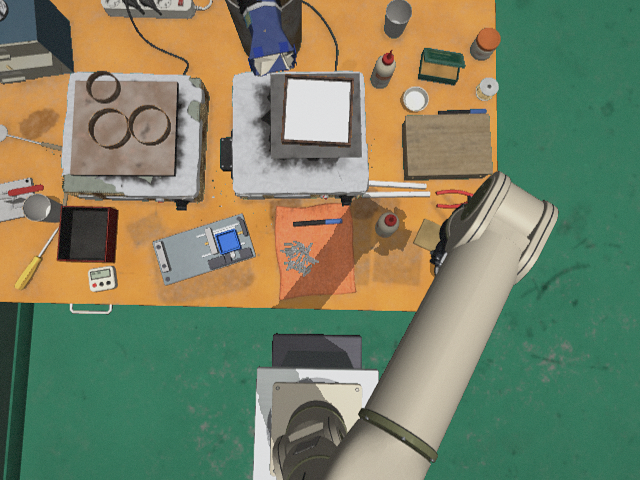

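Request:
move_arm(deltas=[[0,0,-0.01,0,0,-8.9,-1],[0,0,0,0,0,-8.9,-1],[0,0,0,0,0,-8.9,-1],[0,0,0,0,0,-8.8,-1],[0,0,0,0,0,-8.8,-1],[0,0,0,0,0,0,-1]])

```text
clock: 13.1
position: [0.4692, -0.2586, 0.2347]
ee_rot: [0.579, 0.816, -0.0, -0.001]
ft_force: [0.5, -1.0, -3.8]
grip_width: 0.683
```

Request:
move_arm(deltas=[[0.03,0.01,0,0,0,0,-1],[0.05,0.017,0,0,0,0,-1],[0.05,0.017,0,0,0,0,-1],[0.05,0.017,0,0,0,0,-1],[0.05,0.017,0,0,0,0,-1],[0.05,0.017,0,0,0,0,-1],[0.05,0.017,0,0,0,0,-1],[0.05,0.017,0,0,0,0,-1],[0.05,0.017,0,0,0,0,-1],[0.05,0.017,0,0,0,0,-1]])

```text
clock: 14.35
position: [0.4643, 0.2494, 0.2352]
ee_rot: [0.58, 0.815, -0.001, -0.0]
ft_force: [1.1, -0.3, -3.8]
grip_width: 0.682
```

Request:
move_arm(deltas=[[0.05,0.017,0,0,0,0,-1],[0.03,0.01,0,0,0,0,-1],[0,0,0,0,0,0,-1],[0,0,0,0,0,0,-1]])

```text
clock: 14.85
position: [0.4638, 0.3314, 0.2353]
ee_rot: [0.58, 0.815, -0.001, 0.0]
ft_force: [0.1, 0.4, -3.5]
grip_width: 0.681
```

Run:
```python
from h import *
o=st(); W=Rn.from_quat(o['ee_rot']).as_matrix(); print(o['position'],np.degrees(np.arctan2(W[1,1],W[0,1])-FA),W[:,2]); save('wrist','w10')
```

```text
t 14.85 fix [  1.4  19.2 235.3] F [ 0.3  0.3 -3.5] grip 0.681
[0.46382834 0.33137231 0.23529529] -0.17963856499522673 [-0.0010514  -0.00166288 -0.99999806]
```

View pics/w10.png

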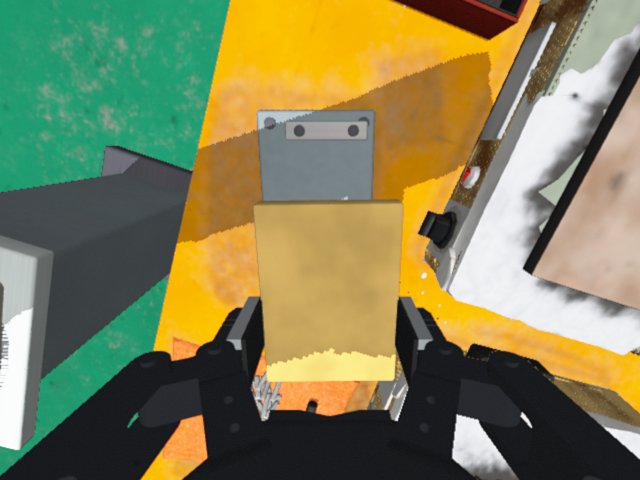

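Run:
```python
from h import *
s=np.load('pics/w10.npz'); z=s['p'][2]+.0128
P=wray('w10',[(403,201),(394,380),(267,381),(254,206)],[z]*4)
T=(P-s['p'])@Rn.from_quat(s['q']).as_matrix(); print((T*1e3).round(1), T.mean(0)*1e3)
print(pix('wrist','w10',[(330,300),(330,230),(330,370)])[:,2]-s['p'][2])
```

```text
[[ 53.   30.2 -12.9]
 [-31.   31.4 -12.8]
 [-31.5 -27.8 -12.7]
 [ 51.1 -28.3 -12.8]] [ 10.38431933   1.36580192 -12.81485323]
[0.01297509 0.01255936 0.01304942]
```

Request:
move_arm(deltas=[[0.007,-0.001,0.02,0,0,0,-1],[0,0,0.04,0,0,0,-1],[0,0,0.04,0,0,0,-1],[0,0,0.04,0,0,0,-1],[0,0,0.03,0,0,0,-1],[0,0,0.01,0,0,0,-1],[0,0,0,0,0,0,-1]])

```text
clock: 15.78
position: [0.4608, 0.3382, 0.0566]
ee_rot: [0.579, 0.815, -0.0, 0.0]
ft_force: [-0.1, 0.1, -4.1]
grip_width: 0.686
```

Run:
```python
from h import *
st(); save('wrist','w11')
```

```text
t 15.775 fix [ 0.9 26.7 56.6] F [-0.1  0.1 -4.1] grip 0.686
```

View pics/w11.png

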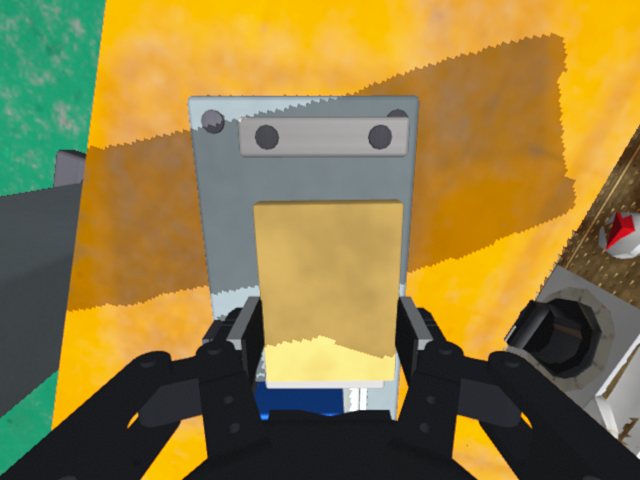

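Request:
move_arm(deltas=[[0,-0.001,0.015,0,0,0,-1],[0,0,0.015,0,0,0,-1],[0,0,0.01,0,0,0,-1],[0,0,0.005,0,0,0,-1],[0,0,0.002,0,0,0,-1],[0,0,0,0,0,0,-1],[0,0,0,0,0,0,-1]])

```text
clock: 16.7
position: [0.4598, 0.3387, 0.0096]
ee_rot: [0.578, 0.816, 0.0, 0.0]
ft_force: [0.4, 0.5, -4.2]
grip_width: 0.68
```

Run:
```python
from h import *
st()
```

```text
t 16.7 fix [ 0.1 27.4  9.6] F [ 0.5  0.3 -4.2] grip 0.68
```

Request:
move_arm(deltas=[[0,0,0.001,0,0,0,-1],[0,0,0,0,0,0,-1],[0,0,0,0,0,0,0.6],[0,0,0,0,0,0,0.9],[0,0,0,0,0,0,1],[0,0,0,0,0,0,1]])

```text
clock: 17.45
position: [0.4596, 0.3385, 0.0083]
ee_rot: [0.578, 0.816, 0.0, -0.0]
ft_force: [0.1, 0.1, -1.4]
grip_width: 1.005
```

Request:
move_arm(deltas=[[0,0,-0.02,0,0,0,1],[0,0,-0.04,0,0,0,1],[0,0,-0.05,0,0,0,1],[0,0,-0.05,0,0,0,1],[0,0,-0.04,0,0,0,1],[-0.02,0,0,0,0,0,1],[0,0,0,0,0,0,1],[0,0,0,0,0,0,1]])

```text
clock: 18.45
position: [0.4655, 0.3194, 0.2069]
ee_rot: [0.578, 0.816, -0.001, -0.0]
ft_force: [0.0, 0.7, -0.6]
grip_width: 0.997
```

Run:
```python
from h import *
st(); save('wrist','w12')
```

```text
t 18.45 fix [ -0.9   7.3 206.9] F [ 0.2  0.6 -0.6] grip 0.997
```

View pics/w12.png

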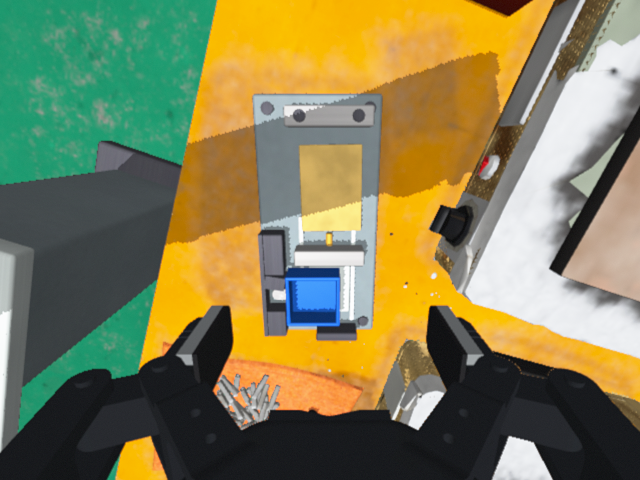

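Request:
move_arm(deltas=[[-0.04,-0.008,0,0,0,0,-1],[-0.038,-0.007,0,0,0,0,-1],[0,0,0,0,0,0,-1],[0,0,0.03,0,0,0,-1],[0,0,0.04,0,0,0,-1],[0,0,0.04,0,0,0,-1],[0,0,0.04,0,0,0,-1],[0,0,0.024,0,0,0,-1],[0,0,0,0,0,0,-1]])

```text
clock: 19.62
position: [0.4761, 0.2412, 0.0322]
ee_rot: [0.578, 0.816, -0.002, -0.001]
ft_force: [-0.1, -0.0, 0.8]
grip_width: -0.003
```

Run:
```python
from h import *
st()
```

```text
t 19.625 fix [-16.9 -69.9  32.2] F [-0.1 -0.   0.8] grip -0.003
```

Request:
move_arm(deltas=[[-0.008,0,0,0,0,0,-1],[-0.006,0,0,0,0,0,-1],[-0.004,0,0,0,0,0,-1],[-0.004,0,0,0,0,0,-1],[-0.004,0,0,0,0,0,-1],[0,0,0,0,0,0,-1]])

```text
clock: 20.38
position: [0.4854, 0.2222, 0.0355]
ee_rot: [0.577, 0.817, 0.003, -0.002]
ft_force: [-4.6, 19.0, -3.2]
grip_width: -0.003
```

Run:
```python
from h import *
st()
```

```text
t 20.375 fix [-14.4 -91.   35.5] F [ 2.  19.4 -3.2] grip -0.003
```

Request:
move_arm(deltas=[[0,0.005,0.001,0,0,0,-1],[0,0.006,0.001,0,0,0,-1],[0,0.006,0,0,0,0,-1],[0,0,0,0,0,0,-1]])

```text
clock: 20.88
position: [0.5017, 0.2277, 0.0345]
ee_rot: [0.577, 0.817, 0.003, -0.002]
ft_force: [-9.6, 15.6, 10.4]
grip_width: 0.001
```

Run:
```python
from h import *
st(); save('wrist','w13')
```

```text
t 20.875 fix [  2.9 -91.1  34.5] F [-3.9 17.9 10.4] grip 0.001
```

View pics/w13.png

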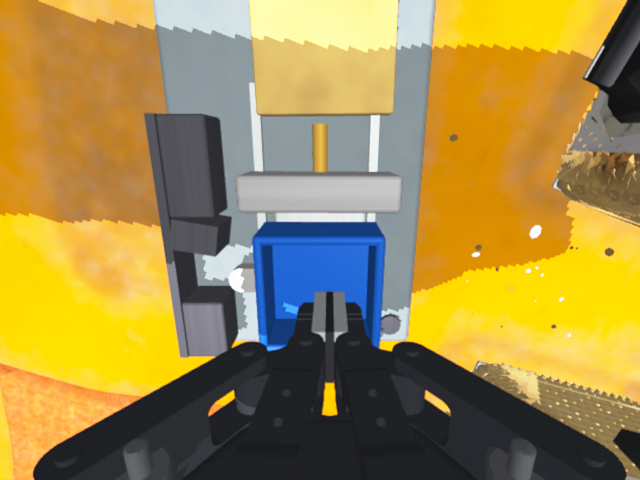

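Request:
move_arm(deltas=[[0.004,0,0,0,0,0,-1],[0.004,0,0,0,0,0,-1],[0.004,0,0,0,0,0,-1],[0.004,0,0,0,0,0,-1],[0.004,0,0,0,0,0,-1],[0.004,0,0,0,0,0,-1],[0.004,0,0,0,0,0,-1],[0.004,0,0,0,0,0,-1],[0.004,0,0,0,0,0,-1],[0,0,0,0,0,0,-1]])

```text
clock: 22.18
position: [0.4908, 0.2589, 0.0342]
ee_rot: [0.578, 0.816, 0.002, -0.001]
ft_force: [-3.5, 7.8, 4.6]
grip_width: -0.003
```

Run:
```python
from h import *
st(); save('wrist','w14')
```

```text
t 22.175 fix [  2.9 -58.1  34.2] F [-0.7  8.6  4.6] grip -0.003
```

View pics/w14.png

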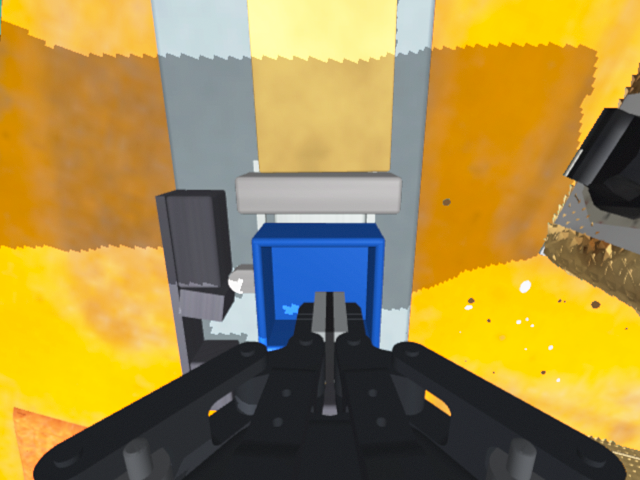

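Jaw (bar at rows 175–212) follows under control and has reached the block. I'll continue easing.

Request:
move_arm(deltas=[[0.003,0,0,0,0,0,-1],[0.003,0,0,0,0,0,-1],[0.003,0,0,0,0,0,-1],[0.003,0,0,0,0,0,-1],[0.003,0,0,0,0,0,-1],[0.003,-0.002,0,0,0,0,-1],[0,0,0,0,0,0,-1],[0,0,0,0,0,0,-1]])

```text
clock: 23.22
position: [0.4828, 0.2723, 0.0323]
ee_rot: [0.578, 0.816, -0.0, -0.0]
ft_force: [-0.1, -0.1, -0.6]
grip_width: -0.001
```

Run:
```python
from h import *
st(); save('wrist','w15')
```

```text
t 23.225 fix [ -0.3 -42.8  32.3] F [-0.1 -0.1 -0.6] grip -0.001
```

View pics/w15.png

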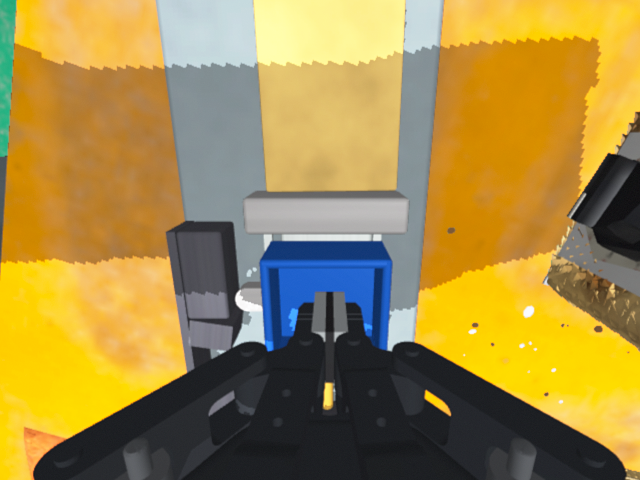

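Contact is free (forces about 0). I'll lift straight out and check.

Request:
move_arm(deltas=[[0.002,0,-0.02,0,0,0,-1],[0,0,-0.04,0,0,0,-1],[0,0,-0.045,0,0,0,-1],[0,0,-0.045,0,0,0,-1],[0,0,-0.045,0,0,0,-1],[0,0,-0.02,0,0,0,-1],[0,0,0,0,0,0,-1],[0,0,0,0,0,0,-1]])

```text
clock: 24.28
position: [0.4817, 0.2739, 0.2461]
ee_rot: [0.578, 0.816, -0.001, -0.0]
ft_force: [0.1, -0.5, -0.7]
grip_width: -0.0
```

Run:
```python
from h import *
st(); save('wrist','w16')
im=cv2.imread('pics/w16.png')
cv2.imwrite('pics/c16.png',cv2.resize(im[30:260,230:420],None,fx=2.6,fy=2.6,interpolation=cv2.INTER_CUBIC))
save('top','top2')
```

```text
t 24.275 fix [ -0.7 -40.9 246.1] F [-0.1 -0.5 -0.7] grip -0.0
```

View pics/c16.png

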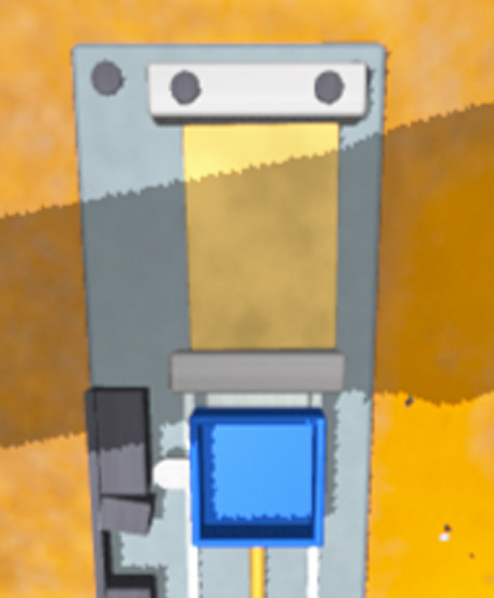

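View pics/top2.png

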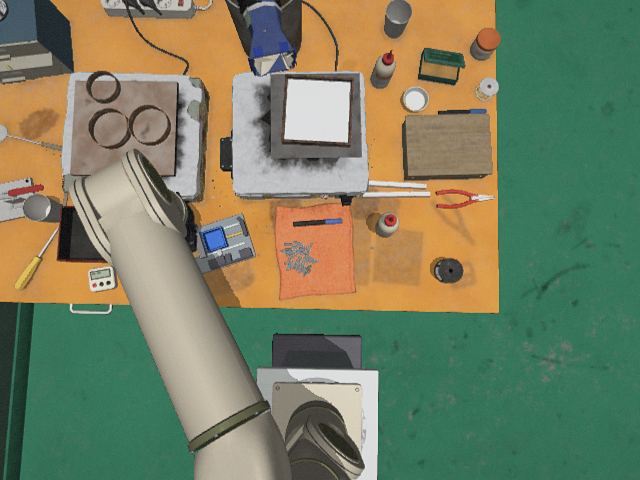

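Run:
```python
from h import *
P=wray('w16',crop([(340,124),(336,348),(190,348),(184,124)],230,30,2.6),[.022]*4)
print([ (fx(p)*1e3).round(1) for p in P])
J=wray('w16',crop([(173,356),(343,356)],230,30,2.6),[.038]*2); print([(fx(p)*1e3).round(1) for p in J])
C=wray('w16',crop([(191,425),(325,425),(323,546),(196,546)],230,30,2.6),[.049]*4); print((fx(C.mean(0))*1e3).round(1))
print(pix('wrist','w16',crop([(262,160),(262,320)],230,30,2.6) and [(331,92),(331,150)])[:,2])
st(); manip.hand_in()
```

```text
[array([31.5, 94.5, 22. ]), array([32. , 11.1, 22. ]), array([-27.9,  11.2,  22. ]), array([-28.1,  94.6,  22. ])]
[array([-33.4,   9.2,  38. ]), array([33.5,  9.1, 38. ])]
[  0.3 -41.   49. ]
[0.02308359 0.02235153]
t 24.375 fix [ -0.8 -40.9 245.9] F [-0.3 -0.5 -0.5] grip 0.001
the job is handed in; nothing more can be done
```

The block is clamped square against the fence, and I handed the job in at 24.4 s of the 72 s allowed. I parked the jaw with the tongue in the notch, laid the block on the bed between the parked jaw and the fence, then freed the tongue. I eased the jaw shut with the fingers instead of letting it snap.

The last checks were measured in the camera images, good to about 2 mm:

| Check | Measured | Required |
|---|---|---|
| Block middle along the clamping axis | y ≈ 52.9 mm | 48.5 to 56.5 mm |
| Block middle across the bed | x ≈ 2 mm | within 18 mm |
| Block angle | under about 0.01 rad | below 0.07 rad |
| Block top height | about 22.5 mm | 22 mm if flat on the bed |
| Jaw travel | about 16 mm | 9 to 19 mm |
| Tongue (latch) travel | about 0 mm | below 5 mm |

- **Robot:** the fingers are clear of the fixture and the wrist force is about zero.
- **Bottle and reel:** in the final top picture both stand where they did at the start.
- **Not measured:** I could not measure the clamping force on the block directly. I infer it from the jaw resting on the block with its spring compressed.

No check failed or disagreed beyond the camera's accuracy.

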